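# Lock the bar-headed stake into the bench's stake holder

## Task

Set up the jeweller's bench for forming: lower the stake with the flat rectangular head foot-first through the long slot of the steel stake holder, its foot lined up with the slot, until it stands on the holder's floor. Then twist it a quarter turn, either way, so that its foot lies straight across the slot under the lips, and let go of it, standing upright. Leave the domed and the pointed stake standing where they are.

Things in the scene. Friction and masses are not known exactly. Their poses are not given: they have to be found in the camera images.
- bar_stake: Stake to set: steel, loose, 0.5 kg, 78 mm tall, standing. Bottom up: T-foot 70 (x) x 26 (y) x 12 mm high; round neck 22 mm across; from 48 to 78 mm up a flat-topped rectangular head 48 (x, along the foot) x 26 mm (y), to be gripped across its 26 mm. Origin: centre of the foot's underside, z up, x along the foot.
- holder: Dark steel block fixed to the bench, 140 (x) x 120 (y) x 32 mm high. A slot in the middle of its top, 110 (x) x 46 mm (y), closed at the ends, leads through 8 mm lips into a cavity 110 (x) x 96 (y) x 18 mm high, floor 6 mm above the bench. A foot passes only lengthwise and turns freely on the floor at the slot's centre. Origin: centre of the underside, z up, x along the slot.
- dome_stake: Mushroom stake: steel, 74 mm tall, with a round domed head 42 mm in diameter; same T-foot and neck as the bar-headed stake, loose, standing upright on the bench; origin at the centre of the foot's underside, z up, x along the foot. A bystander that stays where it is.
- cone_stake: Pointed stake: steel, 93 mm tall, with a round pointed cone for a head, 32 mm in diameter at its base; same T-foot and neck as the bar-headed stake, loose, standing upright on the bench; origin at the centre of the foot's underside, z up, x along the foot. A bystander that stays where it is.
Not all that is in view belongs to the job. What is shaped like the bar_stake but purple, turquoise or yellow is not meant.

How it is judged:
By the outcome, as a careful person would: the job done as asked, in the order asked, and still so for the second after the job is handed in, with the robot touching nothing.
It also fails if it takes over 38 s, if anything falls off the work surface, if the arm or the gripper's body presses on something with over 40 N, if the wrist force passes 120 N, or if a joint passes its speed limit or range.

## Robot

A 6-joint arm with a two-finger parallel gripper is mounted at the origin on the work surface. World frame = base frame: x ahead of the robot, y to its left, z up, the work surface at z = 0. Lengths are in m, angles in rad, forces in N, time in s.
With the tool pointing down it reaches from about 0.375 to 0.9 m from the base axis. Payload 3.1 kg.
Tool frame: the origin (TCP) lies on the centre line of the jaws, within the pads' length; the fingertips stand 25 mm ahead of it and the grasp point (between the pads) lies 6 mm ahead of it (robot.nose_length is the y of the fingertips in the tool frame, in m); y points along the fingers, z is the direction in which the jaws open and shut, and the axes are right-handed (so a half turn about y gives the same grasp; the last joint's range is limited). The gripper opens to 87 mm and grips with 3 to 60 N. Pads are 19 mm wide; open, the fingers measure 117 mm over their backs; the gripper's body (75 mm by 190 mm) begins 51 mm behind the grasp point.
Start: joints at [-1.399, 0.527, 1.433, -0, 1.181, -0.178], TCP at [0.215, -0.587, 0.21] pointing down, gripper open.
Joint ranges: [-3.08, 3.08], [-0.75, 2.2], [0.22, 2.44], [-1.43, 4.57], [0, 2.65], [-2.85, 2.85]. Speed limits (rad/s): [2.79, 2.79, 3.14, 3.14, 3.14, 3.14].

## Interface

Orientations are given as a unit quaternion [x, y, z, w].
In Python, from rig import robot, eyes, ticket gives the robot as it stands.
- The arm moves only by the tool play_rows, never from a script. Its argument "series" is a list of rows, each a list of 7 numbers: the opening, from 0 (shut) to 1 (fully open), then the shift along the tool's x, y, z scaled (see below), then the turn, a rotation vector about the tool's x, y, z scaled (see below). In form: [[claw, dx, dy, dz, ax, ay, az], ...]. A call has 1 to 12 rows; each row shifts and turns the commanded pose from where the row before left it, along the tool's axes as they then stand; what a row does not reach is not made up. The controller multiplies each number of a shift by 100 mm and each number of a turn by 180 degrees. A row lasts 1/12 s, in which the tool goes at most 41.7 mm and 7.16 degrees, less where a joint would pass 70% of its speed; a pose out of reach is approached as far as the arm can. A call with a number of a shift or a turn outside -1 to 1 is refused whole. A call with a gripper value outside its range is refused whole. The fingers move at their own pace and stop on an object; "grip_force" is the grip in N (left out, the last holds). Time passes only in rows, so rows that do not move let the fingers close. It gives the time, the measured TCP pose, the force and the opening at its end, in the units of the state.
- robot.get_obs(): the state, without advancing time (a new reading comes with each control period).
- eyes.camera(name): name is "side" or "top"; returns the picture (480x640x3 uint8, red, green, blue); there is no depth.
- eyes.camera_params(name): a dict with "K" (3x3 intrinsics, pixels), "D" ([k1, k2, p1, p2, k3] as OpenCV has them; the pictures are not rectified), "rvec" (rotation vector, rad) and "tvec" (3), from world to camera coordinates, as OpenCV has them. Camera axes: x right, y down, z forward; pixel columns grow to the right and rows downward; lengths in m; the calibration is good to about 2 mm. A picture is of the moment at which its call begins. camera_params takes no time and is no camera call.
- ticket.hand_in(): hands the job in, once; it reports no verdict.
The state is a dict: "time": time; "q": joint angles; "joint_velocities": joint speeds; "joint_torque": joint torques, N m; "position": TCP position; "tool_rot": TCP orientation; "ft_force": force on the tool from outside, world axes, zero at the start; "moment": the same for the moment, N m; "grip_width": finger opening in m.
Only numpy, scipy, OpenCV 4.12 (cv2) and the standard library are available. Lean on these libraries where they do the work, as an engineer would, in place of code of your own. Each camera call takes 0.05 s, during which the arm holds its last target.

## Working session

There is one attempt and no reset: what is moved stays moved. The work goes in short steps, Python scripts to look and compute and a tool call to move; the robot and the scene stay as the last step left them, time stands still between calls to the robot, and variables do not carry over. Pictures are saved under pics/ and viewed, and the job is handed in when it is done.

Besides the shell and the picture viewer there is one more tool, called after "Request:" in YAML: its name, and indented under it one key for each argument. play_rows: Moves the arm, as the interface text tells. Its arguments: {"type":"object","properties":{"series":{"type":"array","items":{"type":"array","items":{"type":"number"}}},"grip_force":{"type":"number"}},"required":["series"]}

```bash
mkdir -p pics; ls; python3 - <<'E'
from rig import robot, eyes, ticket
import cv2
for n in ("side","top"):
    im=eyes.camera(n); cv2.imwrite(f"pics/{n}0.png",im[:,:,::-1])
    p=eyes.camera_params(n); print(n,{k:__import__('numpy').round(v,4).tolist() for k,v in p.items()})
print(robot.get_obs(), robot.nose_length)
E
```

```text
pics
side {'K': [[434.1488, 0.0, 321.7633], [0.0, 434.1488, 234.863], [0.0, 0.0, 1.0]], 'D': [-0.0364, 0.0, 0.0, 0.0, 0.0], 'rvec': [2.1813, -0.2444, 0.1422], 'tvec': [-0.5605, 0.1213, 0.5448]}
top {'K': [[528.4893, 0.0, 315.9034], [0.0, 528.4893, 235.1392], [0.0, 0.0, 1.0]], 'D': [-0.023, 0.0, 0.0, 0.0, 0.0], 'rvec': [2.1318, -2.1121, 0.1666], 'tvec': [0.0458, 0.5998, 0.8953]}
{'time': 0.1, 'q': array([-1.39848773e+00,  5.28395457e-01,  1.43377096e+00, -2.21975500e-06,
        1.18145358e+00, -1.78524080e-01]), 'joint_velocities': array([ 6.17271240e-05, -3.01033281e-03, -2.37502899e-03,  3.44823354e-04,
        9.05123444e-04, -1.95928805e-04]), 'joint_torque': array([-2.27865612e-04, -4.40986526e+01, -1.77150947e+01,  6.34016516e-02,
        5.34131681e-02, -4.30856971e-05]), 'position': array([ 0.21469092, -0.58622398,  0.20925689]), 'tool_rot': array([-0.12340166,  0.69697186, -0.69553831,  0.12340467]), 'ft_force': array([ 0.35435426, -0.01913024, -0.91290741]), 'moment': array([-0.01436468,  0.00145427, -0.03698683]), 'grip_width': 0.08674724649498725} 0.025
```

View pics/side0.png

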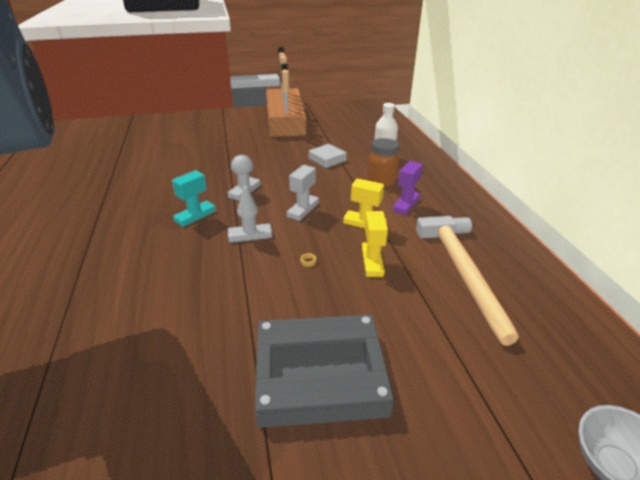

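View pics/top0.png

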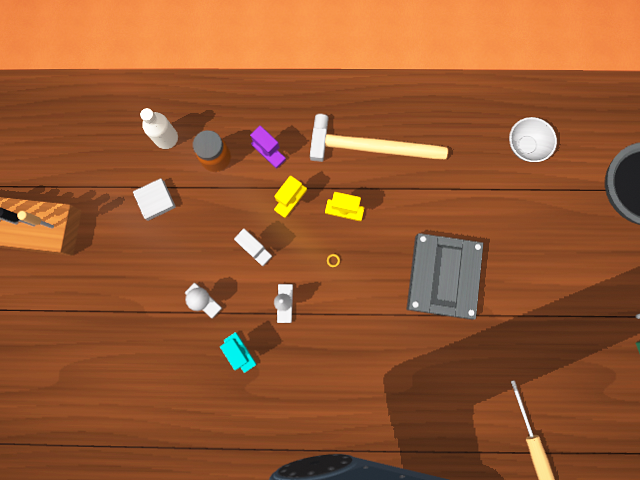

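Candidates for the bar stake (top view): grey (253,247); purple (268,147); yellow (290,197) and (345,206); turquoise (238,352); dome (200,299); cone (284,302); grey flat block (154,199). I choose the grey rectangular-headed one at (253,247), which is at (303,190) in the side view. Next come close crops.

```bash
cat > h.py <<'E'
import numpy as np, cv2
from rig import robot, eyes, ticket
P={n:{k:np.array(v,float) for k,v in eyes.camera_params(n).items()} for n in("side","top")}
def proj(n,X):
    p=P[n]; return cv2.projectPoints(np.atleast_2d(np.asarray(X,float)),p["rvec"],p["tvec"],p["K"],p["D"])[0][:,0]
def unproj(n,uv,z):
    p=P[n]; q=cv2.undistortPoints(np.array(uv,float).reshape(-1,1,2),p["K"],p["D"])[:,0]
    R=cv2.Rodrigues(p["rvec"])[0]; c=-R.T@p["tvec"].ravel()
    d=np.c_[q,np.ones(len(q))]@R
    return c+d*((z-c[2])/d[:,2])[:,None]
def crop(im,c,w,h,s,fn):
    x,y=c; cv2.imwrite(fn,cv2.resize(im[y-h:y+h,x-w:x+w],None,fx=s,fy=s,interpolation=cv2.INTER_CUBIC))
E
python3 - <<'E'
from h import *
t=cv2.imread("pics/top0.png"); s=cv2.imread("pics/side0.png")
a=[cv2.resize(t[217:277,213:293],(400,300),interpolation=2),cv2.resize(s[160:220,263:343],(400,300),interpolation=2)]
b=[cv2.resize(t[225:325,380:513],(400,300),interpolation=2),cv2.resize(s[310:430,245:405],(400,300),interpolation=2)]
cv2.imwrite("pics/c0.png",np.vstack([np.hstack(a),np.hstack(b)]))
for n,l,z in [("stake top",[(253,247)],.078),("dome",[(198,299)],.06),("cone",[(283,302)],.06),("teal",[(237,348)],.078),("y",[(290,193),(345,203)],.078),("holder",[(423,239),(478,247),(472,313),(414,308)],.032),("ring",[(333,260)],0)]:
    print(n,unproj("top",l,z).round(4).tolist())
E
```

```text
stake top [[0.573, 0.1603, 0.078]]
dome [[0.4828, 0.2567, 0.06]]
cone [[0.4792, 0.1074, 0.06]]
teal [[0.4003, 0.1821, 0.078]]
y [[0.6704, 0.0976, 0.078], [0.6528, 0.0002, 0.078]]
holder [[0.5974, -0.144, 0.032], [0.5834, -0.2438, 0.032], [0.4642, -0.2282, 0.032], [0.4721, -0.125, 0.032]]
ring [[0.5615, 0.0197, 0.0]]
```

View pics/c0.png

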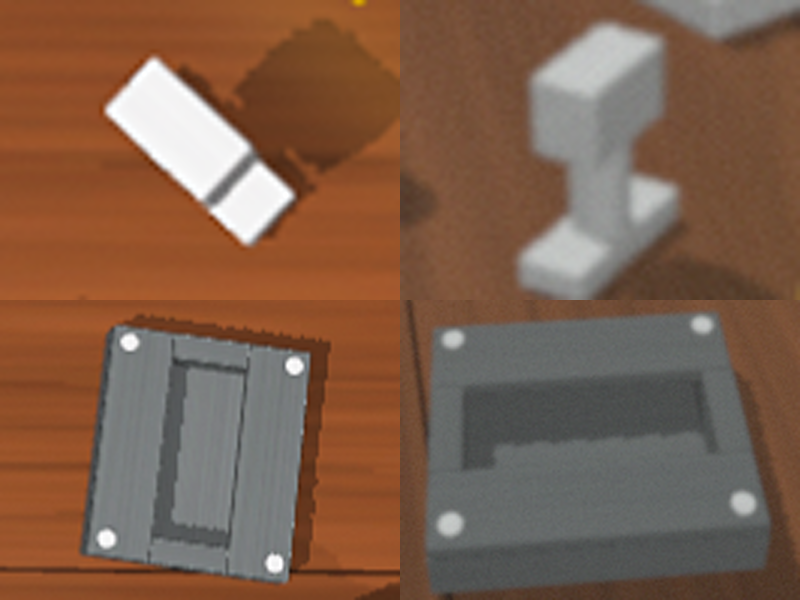

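The crop confirms the choice: a grey, flat-topped rectangular head on a T-foot. The holder's slot is visible too. I'll fit both poses next.

```bash
cat > fit.py <<'E'
from h import *
from scipy.optimize import minimize, least_squares
def box(lx,ly,z0,z1): return np.array([[a*lx/2,b*ly/2,z] for a in(-1,1) for b in(-1,1) for z in(z0,z1)])
th=np.linspace(0,2*np.pi,24,endpoint=False)
cyl=np.array([[.011*np.cos(t),.011*np.sin(t),z] for t in th for z in(.012,.048)])
STAKE=[box(.07,.026,0,.012),cyl,box(.048,.026,.048,.078)]
HOLD=[box(.14,.12,0,.032)]
def place(X,p,z=0):
    c,s=np.cos(p[2]),np.sin(p[2]); return np.c_[p[0]+c*X[:,0]-s*X[:,1],p[1]+s*X[:,0]+c*X[:,1],X[:,2]+z]
def sil(n,parts,p,roi,S=6,z=0):
    x0,y0,x1,y1=roi; m=np.zeros(((y1-y0)*S,(x1-x0)*S),np.uint8)
    for q in parts:
        uv=(proj(n,place(q,p,z))-[x0,y0]+.5)*S-.5
        cv2.fillConvexPoly(m,np.round(cv2.convexHull(uv.astype(np.float32))*16).astype(np.int32),255,shift=4)
    return cv2.resize(m,(x1-x0,y1-y0),interpolation=cv2.INTER_AREA)/255.
def fit(views,parts,p0,z=0):
    # views: list (name, mask float roi, roi)
    f=lambda p:sum(np.abs(sil(n,parts,p,r,z=z)-m).sum() for n,m,r in views)
    r=minimize(f,p0,method="Nelder-Mead",options=dict(initial_simplex=np.array(p0)+np.array([[0,0,0],[.01,0,0],[0,.01,0],[0,0,.15]]),xatol=1e-4,fatol=.1,maxiter=400))
    return r.x,r.fun
E
python3 - <<'E'
from fit import *
t=cv2.imread("pics/top0.png"); s=cv2.imread("pics/side0.png")
def mask(im,roi,lo,hi,smax):
    x0,y0,x1,y1=roi; c=im[y0:y1,x0:x1].astype(int); sat=c.max(2)-c.min(2); v=c.max(2)
    m=((sat<smax)&(v>lo)&(v<=hi)).astype(np.uint8)
    m=cv2.morphologyEx(m,cv2.MORPH_CLOSE,np.ones((3,3)))
    nl,l,st,_=cv2.connectedComponentsWithStats(m); k=1+st[1:,4].argmax(); return (l==k).astype(float)
r1=(215,217,292,277); r2=(270,155,332,225)
m1=mask(t,r1,60,255,40); m2=mask(s,r2,60,255,30)
print(m1.sum(),m2.sum())
for v in ([("top",m1,r1)],[("side",m2,r2)],[("top",m1,r1),("side",m2,r2)]):
    print("stake",min((fit(v,STAKE,[.573,.16,a]) for a in(.8,-.8,.3)),key=lambda r:r[1]))
r3=(395,222,500,328); r4=(240,305,405,435)
m3=mask(t,r3,30,255,22); m4=mask(s,r4,30,255,22)
m3=cv2.morphologyEx(m3,cv2.MORPH_CLOSE,np.ones((9,9)));m4=cv2.morphologyEx(m4,cv2.MORPH_CLOSE,np.ones((15,15)))
print(m3.sum(),m4.sum())
for v in ([("top",m3,r3)],[("side",m4,r4)],[("top",m3,r3),("side",m4,r4)]):
    print("hold",fit(v,HOLD,[.53,-.185,-.1]))
o=[cv2.resize((m*255).astype(np.uint8),(300,250)) for m in(m1,m2,m3,m4)]
cv2.imwrite("pics/m0.png",np.vstack([np.hstack(o[:2]),np.hstack(o[2:])]))
E
```

```text
621.0 1193.0
stake (array([0.5818214 , 0.16925779, 0.84909286]), np.float64(28.980392156862745))
stake (array([0.57961825, 0.16942691, 0.85336626]), np.float64(58.20392156862744))
stake (array([0.58076376, 0.16915136, 0.85292904]), np.float64(127.38823529411765))
5318.0 13539.0
hold (array([ 0.53181287, -0.18482088, -0.13599323]), np.float64(125.42745098039215))
hold (array([ 0.52958287, -0.18528328, -0.13709693]), np.float64(180.23921568627452))
hold (array([ 0.52992218, -0.18513678, -0.1401765 ]), np.float64(410.2117647058824))
```

View pics/m0.png

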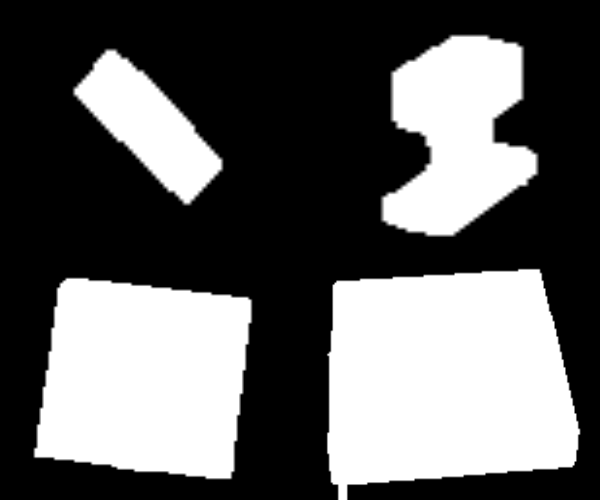

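Both views agree on the offset between stake and holder to within 1 mm, though they differ by about 2 mm in absolute x. Averages: stake (0.5807, 0.1693, yaw 0.851) and holder (0.5307, -0.185, yaw -0.137). Now the tool geometry.

```bash
cat > go.py <<'E'
from h import *
from scipy.spatial.transform import Rotation as Ro
def st():
    o=robot.get_obs(); return o,Ro.from_quat(o["tool_rot"])
def target(yaw):  # tool z along +stake y for stake yaw, tool y down
    zt=np.array([-np.sin(yaw),np.cos(yaw),0]); yt=np.array([0,0,-1.]); return Ro.from_matrix(np.c_[np.cross(yt,zt),yt,zt])
def rel(pos,yaw):
    o,R=st(); T=target(yaw)
    rv=(R.inv()*T).as_rotvec()
    print("q",o["q"].round(3),"t",o["time"],"pos",o["position"].round(4),"w",round(o["grip_width"],4),"F",o["ft_force"].round(2),"M",o["moment"].round(2))
    print("turn(scaled)",(rv/np.pi).round(4),"deg",np.degrees(rv).round(2))
    d=np.array(pos)-o["position"]
    print("shift now-axes(scaled)",(R.inv().apply(d)*10).round(4)," after turn:",(T.inv().apply(d)*10).round(4))
E
python3 - <<'E'
from go import *
o,R=st(); print(R.as_matrix().round(3))
for k in(0,1,-1): print(k); rel([.5807,.1693,.2],.851+k*np.pi)
E
```

```text
[[-0.939 -0.     0.344]
 [-0.344  0.002 -0.939]
 [-0.    -1.    -0.002]]
0
q [-1.398  0.528  1.434 -0.     1.181 -0.179] t 0.1 pos [ 0.2147 -0.5862  0.2093] w 0.0867 F [ 0.35 -0.02 -0.91] M [-0.01  0.   -0.04]
turn(scaled) [4.000e-04 8.408e-01 8.000e-04] deg [7.0000e-02 1.5134e+02 1.4000e-01]
shift now-axes(scaled) [-6.0337  0.1064 -5.8369]  after turn: [8.0939 0.0926 2.2285]
1
q [-1.398  0.528  1.434 -0.     1.181 -0.179] t 0.1 pos [ 0.2147 -0.5862  0.2093] w 0.0867 F [ 0.35 -0.02 -0.91] M [-0.01  0.   -0.04]
turn(scaled) [ 0.0006 -0.1592 -0.0003] deg [  0.11 -28.66  -0.05]
shift now-axes(scaled) [-6.0337  0.1064 -5.8369]  after turn: [-8.0939  0.0926 -2.2285]
-1
q [-1.398  0.528  1.434 -0.     1.181 -0.179] t 0.1 pos [ 0.2147 -0.5862  0.2093] w 0.0867 F [ 0.35 -0.02 -0.91] M [-0.01  0.   -0.04]
turn(scaled) [ 0.0006 -0.1592 -0.0003] deg [  0.11 -28.66  -0.05]
shift now-axes(scaled) [-6.0337  0.1064 -5.8369]  after turn: [-8.0939  0.0926 -2.2285]
```

Request:
play_rows:
  series:
    - [0.65,0,0,0,0,-0.032,0]
    - [0.65,0,0,0,0,-0.032,0]
    - [0.65,0,0,0,0,-0.032,0]
    - [0.65,0,0,0,0,-0.032,0]
    - [0.65,0,0,0,0,-0.032,0]
    - [0.65,-0.15,0,-0.04,0,0,0]
    - [0.65,-0.3,0,-0.08,0,0,0]
    - [0.65,-0.34,0,-0.09,0,0,0]
    - [0.65,-0.34,0,-0.09,0,0,0]
    - [0.65,-0.34,0,-0.09,0,0,0]
    - [0.65,-0.34,0,-0.09,0,0,0]
    - [0.65,-0.34,0,-0.09,0,0,0]

```text
time: 1.1
position: [0.3135, -0.3856, 0.2098]
tool_rot: [-0.292, 0.644, -0.643, 0.293]
ft_force: [0.8, -0.6, -0.3]
grip_width: 0.0566
```

Request:
play_rows:
  series:
    - [0.65,-0.34,0,-0.09,0,0,0]
    - [0.65,-0.34,0,-0.09,0,0,0]
    - [0.65,-0.34,0,-0.09,0,0,0]
    - [0.65,-0.34,0,-0.09,0,0,0]
    - [0.65,-0.34,0,-0.09,0,0,0]
    - [0.65,-0.34,0,-0.09,0,0,0]
    - [0.65,-0.34,0,-0.09,0,0,0]
    - [0.65,-0.34,0,-0.09,0,0,0]
    - [0.65,-0.34,0,-0.09,0,0,0]
    - [0.65,-0.34,0,-0.09,0,0,0]
    - [0.65,-0.34,0,-0.09,0,0,0]
    - [0.65,-0.34,0,-0.09,0,0,0]

```text
time: 2.1
position: [0.5002, -0.0072, 0.21]
tool_rot: [-0.293, 0.644, -0.644, 0.293]
ft_force: [-0.5, 0.0, 0.2]
grip_width: 0.0567
```

```bash
python3 - <<'E'
from go import *
rel([.5807,.1693,.2],.851+np.pi)
E
```

```text
q [-0.238  0.361  1.74  -0.     1.041  0.479] t 2.1 pos [ 0.5002 -0.0072  0.21  ] w 0.0567 F [-0.52  0.01  0.16] M [-0.09 -0.07 -0.03]
turn(scaled) [0.0001 0.0008 0.0001] deg [0.03 0.15 0.02]
shift now-axes(scaled) [-1.8587  0.0992 -0.5534]  after turn: [-1.8573  0.0995 -0.5582]
```

Request:
play_rows:
  series:
    - [0.65,-0.34,0,-0.1,0,0,0]
    - [0.65,-0.34,0.02,-0.1,0,0,0]
    - [0.65,-0.34,0.02,-0.1,0,0,0]
    - [0.65,-0.34,0.02,-0.1,0,0,0]
    - [0.65,-0.25,0.02,-0.08,0,0,0]
    - [0.65,-0.15,0.02,-0.05,0,0,0]
    - [0.65,0,0,0,0,0,0]
    - [0.65,0,0,0,0,0,0]

```text
time: 2.77
position: [0.575, 0.1585, 0.1994]
tool_rot: [0.294, -0.643, 0.644, -0.292]
ft_force: [0.2, -0.0, 0.8]
grip_width: 0.0565
```

```bash
python3 - <<'E'
from go import *
rel([.5807,.1693,.069],.851+np.pi)
t=eyes.camera("top")[:,:,::-1]; s=eyes.camera("side")[:,:,::-1]
cv2.imwrite("pics/a1.png",np.hstack([cv2.resize(t[150:330,150:370],(400,327)),cv2.resize(s[60:240,220:440],(400,327))]))
E
```

```text
q [ 8.200e-02  5.020e-01  1.516e+00 -1.000e-03  1.125e+00  7.980e-01] t 2.7667 pos [0.575  0.1585 0.1994] w 0.0565 F [ 0.19 -0.04  0.84] M [-0.01 -0.04  0.03]
turn(scaled) [0.0003 0.0013 0.0006] deg [0.05 0.23 0.12]
shift now-axes(scaled) [-0.1215  1.3042 -0.0274]  after turn: [-0.1187  1.3044 -0.0289]
```

View pics/a1.png

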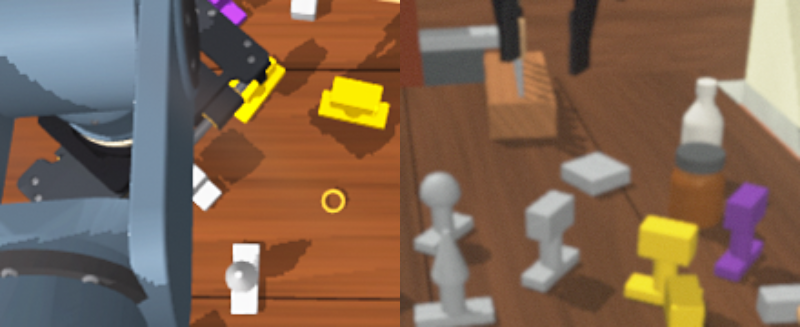

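```bash
python3 - <<'E'
from fit import *
t=cv2.imread("pics/top0.png").astype(int)
r=(265,170,315,222); c=t[r[1]:r[3],r[0]:r[2]]; m=((c[...,1]-c[...,0]>90)&(c[...,2]>120)).astype(float)
print(m.sum())
y,f=min((fit([("top",m,r)],STAKE,[.68,.1,a]) for a in(-.6,0,.6,1.2)),key=lambda q:q[1]); print(y,f)
# in grasp frame (stake x,y axes)
C=place(np.vstack([STAKE[0],STAKE[2]]),y)[:,:2]-[.5818,.1693]
a=.851; print(np.c_[C@[np.cos(a),np.sin(a)],C@[-np.sin(a),np.cos(a)]].round(3).tolist())
E
```

```text
792.0
[ 0.67756094  0.10234073 -0.62366095] 27.87843137254902
[[-0.004, -0.083], [-0.004, -0.083], [0.022, -0.08], [0.022, -0.08], [0.003, -0.152], [0.003, -0.152], [0.029, -0.15], [0.029, -0.15], [-0.002, -0.094], [-0.002, -0.094], [0.023, -0.091], [0.023, -0.091], [0.002, -0.141], [0.002, -0.141], [0.028, -0.139], [0.028, -0.139]]
```

The yellow lookalike starts at 80 mm on the jaw side, and the finger back reaches only about 43 mm, so it is clear. I'll descend now.

Request:
play_rows:
  series:
    - [0.65,-0.12,0.15,-0.03,0,0.001,0]
    - [0.65,0,0.2,0,0,0,0]
    - [0.65,0,0.2,0,0,0,0]
    - [0.65,0,0.2,0,0,0,0]
    - [0.65,0,0.2,0,0,0,0]
    - [0.65,0,0.15,0,0,0,0]
    - [0.65,0,0.1,0,0,0,0]
    - [0.65,0,0.1,0,0,0,0]
    - [0.65,0,0,0,0,0,0]
    - [0.65,0,0,0,0,0,0]

```text
time: 3.7
position: [0.5814, 0.1689, 0.0702]
tool_rot: [-0.291, 0.644, -0.644, 0.291]
ft_force: [1.2, 0.4, 0.1]
grip_width: 0.0567
```

```bash
python3 - <<'E'
from go import *
rel([.5807,.1693,.069],.851+np.pi)
t=eyes.camera("top")[:,:,::-1]; s=eyes.camera("side")[:,:,::-1]
cv2.imwrite("pics/a2.png",np.hstack([cv2.resize(t[150:330,150:370],(400,327)),cv2.resize(s[130:240,240:375],(400,327))]))
E
```

```text
q [ 0.098  0.685  1.594 -0.     0.863  0.82 ] t 3.7 pos [0.5814 0.1689 0.0702] w 0.0567 F [1.24 0.4  0.08] M [-0.01 -0.04  0.02]
turn(scaled) [ 0.0001 -0.0005  0.0001] deg [ 0.01 -0.09  0.02]
shift now-axes(scaled) [ 0.0017  0.0121 -0.0082]  after turn: [ 0.0017  0.0121 -0.0082]
```

View pics/a2.png

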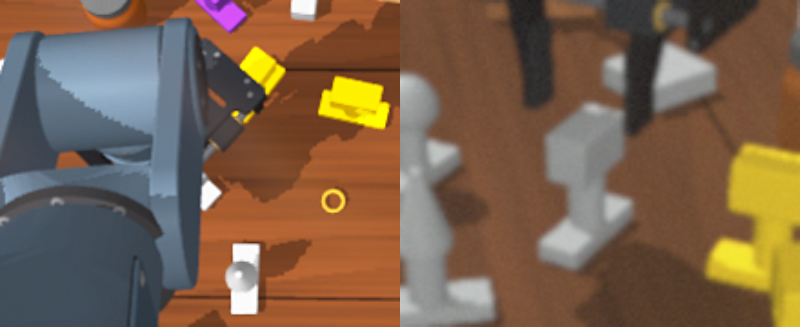

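```bash
python3 - <<'E'
from go import *
o,R=st(); p=o["position"]
for s in(-.028,.028,-.043,.043):
  for xx in (-.0095,.0095):
    X=p+R.apply([xx,.025,s]); print(s,xx,X.round(3),proj("side",X).round(1),proj("top",X).round(1))
print(proj("side",p+R.apply([0,.006,0])))
E
```

```text
-0.028 -0.0095 [0.568 0.195 0.046] [[293.1 181.2]] [[236.1 252.6]]
-0.028 0.0095 [0.555 0.181 0.046] [[287.5 185.7]] [[243.8 259.5]]
0.028 -0.0095 [0.61  0.158 0.046] [[320.5 188.7]] [[257.3 229.8]]
0.028 0.0095 [0.597 0.144 0.046] [[315.2 193.5]] [[264.9 236.6]]
-0.043 -0.0095 [0.556 0.205 0.046] [[286.  179.2]] [[230.4 258.7]]
-0.043 0.0095 [0.544 0.191 0.046] [[280.3 183.7]] [[238.1 265.7]]
0.043 -0.0095 [0.621 0.148 0.046] [[328.1 190.8]] [[262.9 223.7]]
0.043 0.0095 [0.608 0.134 0.046] [[322.9 195.6]] [[270.5 230.5]]
[[303.74930437 177.57751682]]
```

```bash
python3 - <<'E'
from go import *
o,R=st(); p=np.array([.575,.1585,.1994])
for s in(-.028,.028,-.043,.043):
    X=p+R.apply([0,.025,s]); print(s,X.round(3),proj("side",X).round(1),proj("top",X).round(1))
t=eyes.camera("top")[:,:,::-1]; s=eyes.camera("side")[:,:,::-1]
cv2.imwrite("pics/a3.png",cv2.resize(s[100:220,240:400],(800,600),interpolation=2))
cv2.imwrite("pics/a4.png",cv2.resize(t[190:280,230:350],(800,600),interpolation=2))
E
```

```text
-0.028 [0.554 0.177 0.174] [[284.6 116.2]] [[233.7 249.6]]
0.028 [0.596 0.14  0.174] [[315.4 122.6]] [[258.1 223.3]]
-0.043 [0.543 0.187 0.174] [[276.7 114.5]] [[227.1 256.7]]
0.043 [0.607 0.13  0.174] [[324.  124.4]] [[264.6 216.3]]
```

View pics/a3.png

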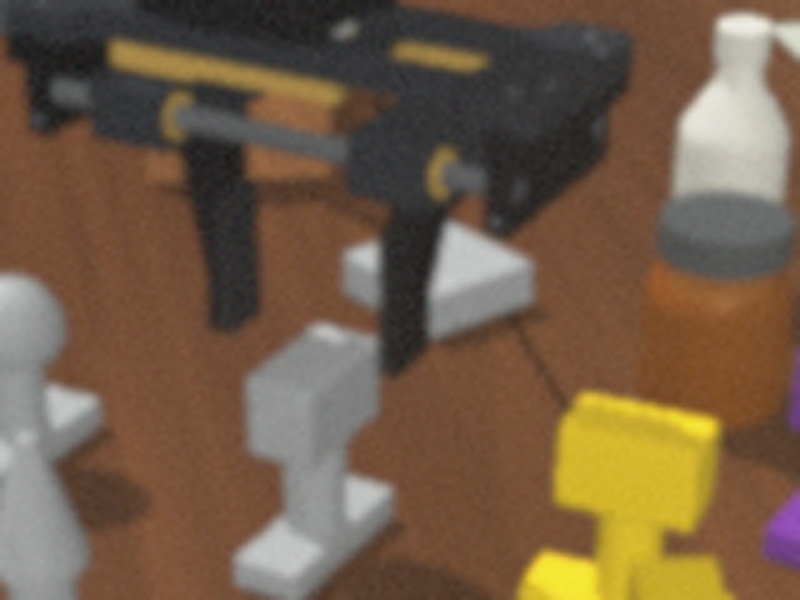

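View pics/a4.png

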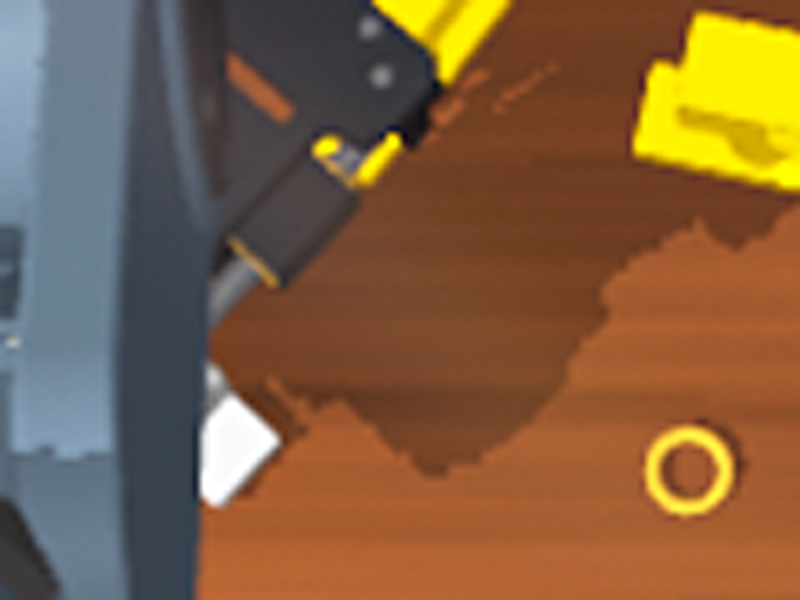

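```bash
python3 - <<'E'
from go import *
def tri(us,ut):
    M=[];pts=[]
    for n,u in(("side",us),("top",ut)):
        p=P[n];R=cv2.Rodrigues(p["rvec"])[0];M.append(np.c_[R,p["tvec"].reshape(3)])
        pts.append(cv2.undistortPoints(np.array(u,float).reshape(1,1,2),p["K"],p["D"]).reshape(2,1))
    X=cv2.triangulatePoints(M[0],M[1],*pts).ravel();return X[:3]/X[3]
S=lambda x,y:(240+(x+.5)/5-.5,100+(y+.5)/5-.5)
T=lambda x,y:(230+(x+.5)/6.667-.5,190+(y+.5)/6.667-.5)
o,R=st()
for a,b in [(S(440,172),T(380,160)),(S(350,150),T(253,262)),(S(630,40),T(440,80))]:
    X=tri(a,b); print(X.round(4),"tool",R.inv().apply(X-o["position"]).round(4),proj("side",X)-a,proj("top",X)-b)
E
```

```text
[0.6085 0.0963 0.1732] tool [ 0.0376 -0.1019  0.0683] [[ 2.48890089 -0.47783553]] [[-0.39832146  2.32737658]]
[0.586  0.1257 0.1699] tool [ 0.0303 -0.0986  0.0319] [[ 1.36115748 -0.25011374]] [[-0.18889838  1.31884637]]
[0.6375 0.0756 0.215 ] tool [ 0.034  -0.1436  0.1037] [[-11.03539634   1.60897872]] [[  2.67989529 -10.1987566 ]]
```

```bash
python3 - <<'E'
from go import *
o,R=st(); p=o["position"]
for n in P:
    Rm=cv2.Rodrigues(P[n]["rvec"])[0]; print(n,(-Rm.T@P[n]["tvec"].ravel()).round(3),Rm[2].round(3))
for px in[(287,165),(319,174)]:
  for z in(.045,.07,.08): print(px,z,R.inv().apply(unproj("side",[px],z)[0]-p).round(4))
s=eyes.camera("side")[:,:,::-1]; t=eyes.camera("top")[:,:,::-1]
def draw(im,n,x0,y0,w,h,k):
    c=cv2.resize(im[y0:y0+h,x0:x0+w],None,fx=k,fy=k,interpolation=2)
    def b(xr,yr,zr,col):
        V=np.array([[x,y,z] for x in xr for y in yr for z in zr]); uv=(proj(n,p+R.apply(V))-[x0,y0]+.5)*k
        for i in range(8):
            for j in range(i):
                if bin(i^j).count("1")==1: cv2.line(c,tuple(uv[i].astype(int)),tuple(uv[j].astype(int)),col,1)
    for sg in(-1,1): b((-.0095,.0095),(-.045,.025),(sg*.028,sg*.043),(0,255,0))
    b((-.0375,.0375),(-.045,-.1),(-.095,.095),(255,0,255))
    return c
cv2.imwrite("pics/a5.png",np.vstack([draw(s,"side",220,80,180,140,4)]))
cv2.imwrite("pics/a6.png",np.vstack([draw(t,"top",170,160,180,120,4)]))
E
```

```text
side [ 0.456 -0.489  0.422] [ 0.192  0.791 -0.581]
top [0.435 0.034 0.987] [ 0.174  0.019 -0.985]
(287, 165) 0.045 [-0.0609  0.0262 -0.0728]
(287, 165) 0.07 [-0.0185  0.0012 -0.0454]
(287, 165) 0.08 [-0.0016 -0.0088 -0.0344]
(319, 174) 0.045 [-0.0585  0.0263 -0.0014]
(319, 174) 0.07 [-0.0163  0.0013  0.0213]
(319, 174) 0.08 [ 0.0006 -0.0087  0.0304]
```

View pics/a5.png

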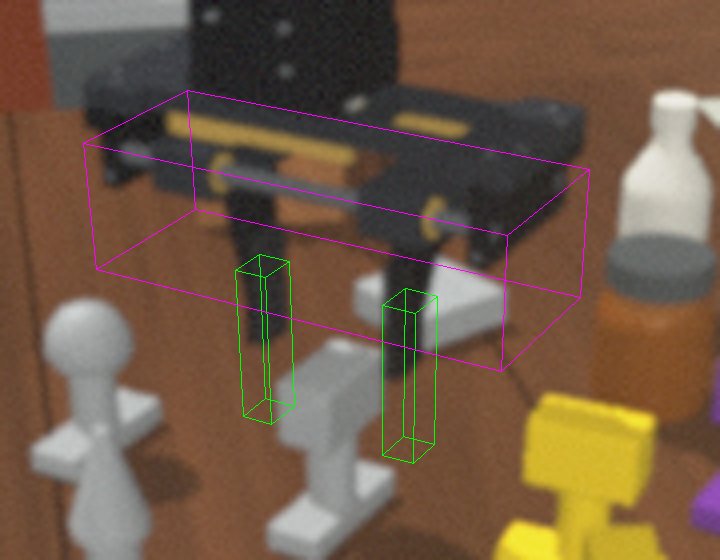

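View pics/a6.png

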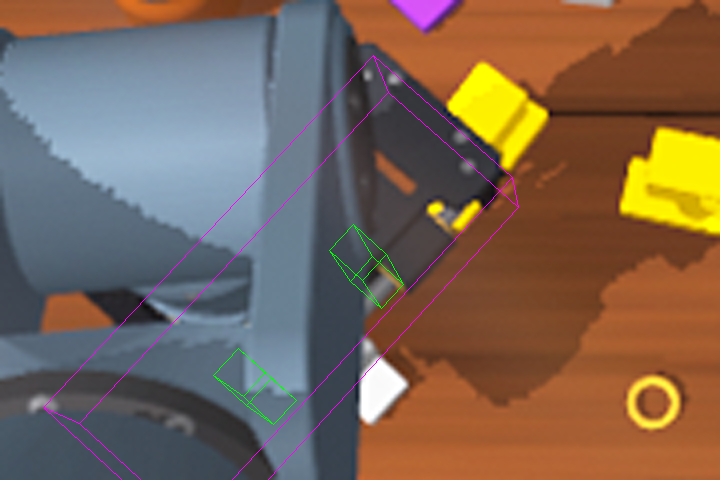

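The side view shows the fingertips about 34 mm higher than the tool frame says: the ray meets the jaw plane at tool y ≈ -9 mm, not +25 mm. A gentle 3 N close will show whether the head is really between the pads.

Request:
play_rows:
  series:
    - [0.2,0,0,0,0,0,0]
    - [0.2,0,0,0,0,0,0]
    - [0.2,0,0,0,0,0,0]
    - [0.2,0,0,0,0,0,0]
    - [0.2,0,0,0,0,0,0]
    - [0.2,0,0,0,0,0,0]
  grip_force: 3

```text
time: 4.5
position: [0.5813, 0.1695, 0.0701]
tool_rot: [-0.292, 0.644, -0.644, 0.292]
ft_force: [-0.1, 0.4, 0.8]
grip_width: 0.0245
```

```bash
python3 - <<'E'
from go import *
rel([.5807,.1693,.069],.851+np.pi)
t=eyes.camera("top")[:,:,::-1]; s=eyes.camera("side")[:,:,::-1]
cv2.imwrite("pics/a7.png",np.hstack([cv2.resize(s[100:220,240:400],(800,600),interpolation=2)]))
E
```

```text
q [0.099 0.685 1.594 0.    0.863 0.82 ] t 4.5 pos [0.5813 0.1695 0.0701] w 0.0245 F [-0.08  0.36  0.82] M [-0.01 -0.03  0.02]
turn(scaled) [ 0.     -0.0002  0.    ] deg [ 0.01 -0.04  0.  ]
shift now-axes(scaled) [ 0.006   0.0112 -0.0034]  after turn: [ 0.006   0.0112 -0.0034]
```

View pics/a7.png

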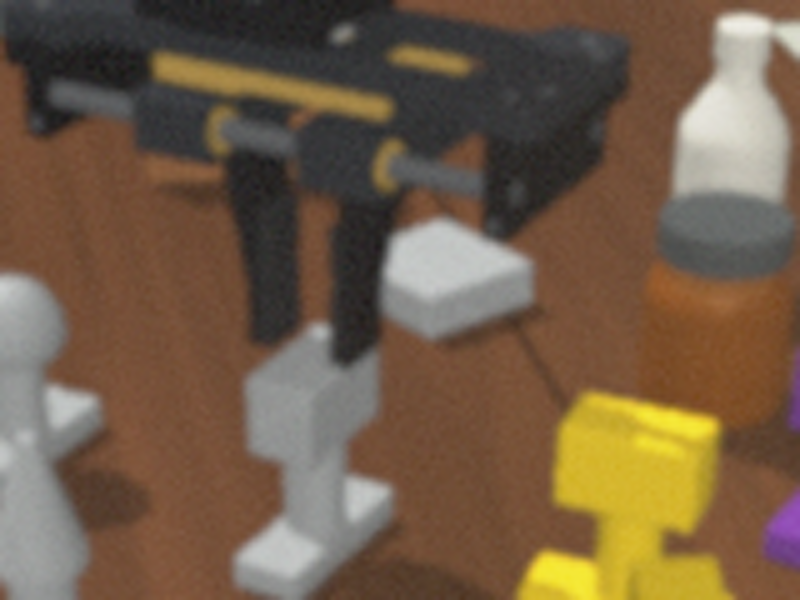

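Request:
play_rows:
  series:
    - [0.2,0,0,0,0,0,0]
    - [0.2,0,0,0,0,0,0]
    - [0.2,0,0,0,0,0,0]

```text
time: 4.85
position: [0.5814, 0.1695, 0.0701]
tool_rot: [-0.292, 0.644, -0.644, 0.292]
ft_force: [0.2, 0.0, 0.8]
grip_width: 0.0177
```

It closed to 17.7 mm with no contact, so the pads are still above the head. Physics and picture agree that the tips sit about 34 mm higher than the stated tool frame. I'll reopen and go down about 18 mm first, watching the force.

Request:
play_rows:
  series:
    - [0.65,0,0,0,0,0,0]
    - [0.65,0,0,0,0,0,0]
    - [0.65,0,0,0,0,0,0]
    - [0.65,0,0,0,0,0,0]
    - [0.65,0,0,0,0,0,0]
    - [0.65,0,0,0,0,0,0]
    - [0.65,0,0.03,0,0,0,0]
    - [0.65,0,0.05,0,0,0,0]
    - [0.65,0,0.05,0,0,0,0]
    - [0.65,0,0.05,0,0,0,0]
    - [0.65,0,0,0,0,0,0]

```text
time: 5.77
position: [0.5803, 0.1694, 0.0506]
tool_rot: [-0.293, 0.644, -0.644, 0.291]
ft_force: [-0.7, 0.3, 0.3]
grip_width: 0.057
```

```bash
python3 - <<'E'
from go import *
rel([.5807,.1693,.035],.851+np.pi)
t=eyes.camera("top")[:,:,::-1]; s=eyes.camera("side")[:,:,::-1]
cv2.imwrite("pics/a8.png",np.hstack([cv2.resize(s[100:220,240:400],(800,600),interpolation=2)]))
E
```

```text
q [ 0.099  0.715  1.603 -0.     0.827  0.82 ] t 5.7667 pos [0.5803 0.1694 0.0506] w 0.057 F [-0.68  0.26  0.27] M [-0.04 -0.04  0.  ]
turn(scaled) [ 0.0006 -0.0002  0.0007] deg [ 0.11 -0.04  0.12]
shift now-axes(scaled) [-0.0022  0.1564  0.0035]  after turn: [-0.0019  0.1564  0.0032]
```

View pics/a8.png

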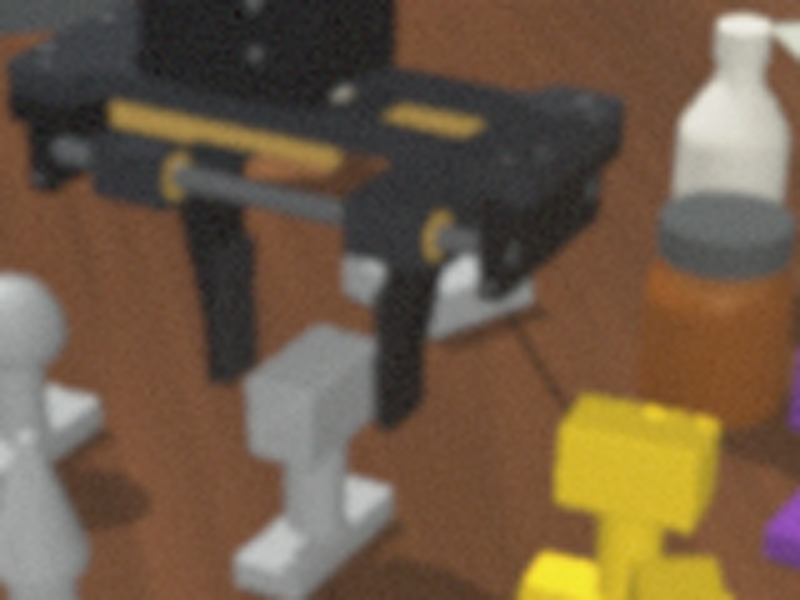

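```bash
python3 - <<'E'
from h import *
a=.851
for z in(.055,.060,.065):
  for s in(-.036,0,.036):
    X=[.5807-s*np.sin(a),.1693+s*np.cos(a),z]; print(z,s,((proj("side",X)[0]-[240,100]+.5)*5).round(0))
E
```

```text
0.055 -0.036 [408. 442.]
0.055 0 [317. 417.]
0.055 0.036 [230. 393.]
0.06 -0.036 [408. 429.]
0.06 0 [317. 404.]
0.06 0.036 [229. 380.]
0.065 -0.036 [408. 416.]
0.065 0 [317. 391.]
0.065 0.036 [229. 368.]
```

The tips are now at z ≈ 0.060, centred on the head to within about 2 mm along the rays. That fixes the real offset: tips = TCP z + 9.5 mm. I'll go down 15 mm more and grip.

Request:
play_rows:
  series:
    - [0.65,0,0.05,0,0,0,0]
    - [0.65,0,0.05,0,0,0,0]
    - [0.65,0,0.05,0,0,0,0]
    - [0.65,0,0,0,0,0,0]
    - [0.2,0,0,0,0,0,0]
    - [0.2,0,0,0,0,0,0]
    - [0.2,0,0,0,0,0,0]
    - [0.2,0,0,0,0,0,0]
    - [0.2,0,0,0,0,0,0]
    - [0.2,0,0,0,0,0,0]
    - [0.2,0,0,0,0,0,0]
    - [0.2,0,0,0,0,0,0]
  grip_force: 30

```text
time: 6.87
position: [0.5815, 0.1695, 0.0373]
tool_rot: [0.292, -0.644, 0.644, -0.292]
ft_force: [-0.2, 0.2, 1.5]
grip_width: 0.0255
```

```bash
python3 - <<'E'
from go import *
rel([.5807,.1693,.035],.851+np.pi)
t=eyes.camera("top")[:,:,::-1]; s=eyes.camera("side")[:,:,::-1]
cv2.imwrite("pics/a9.png",np.hstack([cv2.resize(s[100:220,240:400],(800,600),interpolation=2)]))
E
```

```text
q [0.099 0.735 1.608 0.    0.798 0.82 ] t 6.8667 pos [0.5815 0.1695 0.0373] w 0.0255 F [-0.2   0.22  1.49] M [ 0.02 -0.01 -0.  ]
turn(scaled) [-0.     -0.0002 -0.0001] deg [-0.01 -0.04 -0.01]
shift now-axes(scaled) [ 0.0069  0.0233 -0.0042]  after turn: [ 0.0068  0.0233 -0.0042]
```

View pics/a9.png

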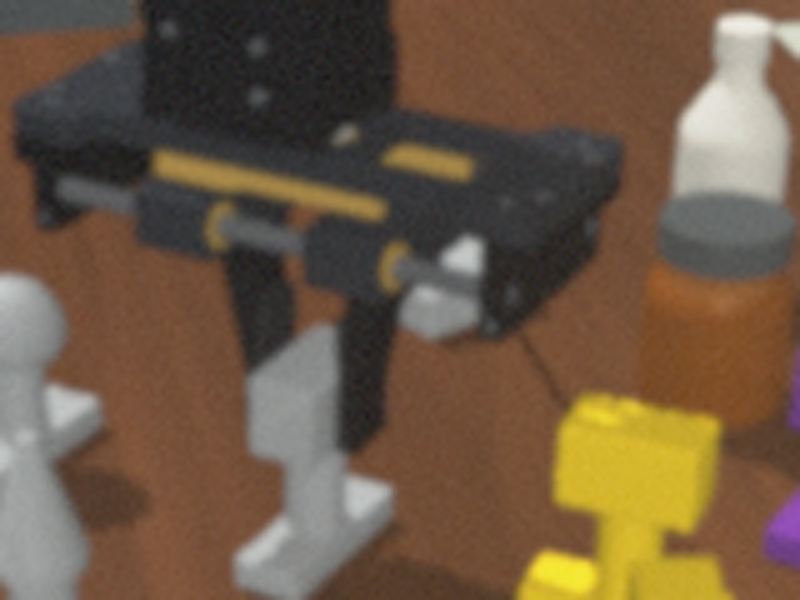

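Gripped at 25.5 mm. Now I lift 110 mm and turn toward the slot alignment.

Request:
play_rows:
  series:
    - [0.2,0,-0.05,0,0,0,0]
    - [0.2,0,-0.1,0,0,0,0]
    - [0.2,0,-0.15,0,0,0,0]
    - [0.2,0,-0.2,0,0,0,0]
    - [0.2,0,-0.2,0,0,0,0]
    - [0.2,0,-0.2,0,0,0,0]
    - [0.2,0,-0.15,0,0,0,0]
    - [0.2,0,-0.05,0,0,0,0]
    - [0.2,0,0,0,0,0,0]

```text
time: 7.72
position: [0.5822, 0.1696, 0.1489]
tool_rot: [0.291, -0.644, 0.645, -0.293]
ft_force: [-0.0, 0.1, -4.2]
grip_width: 0.0258
```

```bash
python3 - <<'E'
from go import *
rel([.5307,-.185,.147],-.137+np.pi)
s=eyes.camera("side")[:,:,::-1]
cv2.imwrite("pics/b1.png",s)
E
```

```text
q [0.099 0.575 1.542 0.    1.021 0.82 ] t 7.7167 pos [0.5822 0.1696 0.1489] w 0.0258 F [-0.01  0.07 -4.23] M [-0.01  0.01  0.05]
turn(scaled) [-3.000e-04  3.143e-01 -1.000e-03] deg [-5.000e-02  5.657e+01 -1.900e-01]
shift now-axes(scaled) [3.0051 0.0159 1.9523]  after turn: [0.026  0.0188 3.5835]
```

View pics/b1.png

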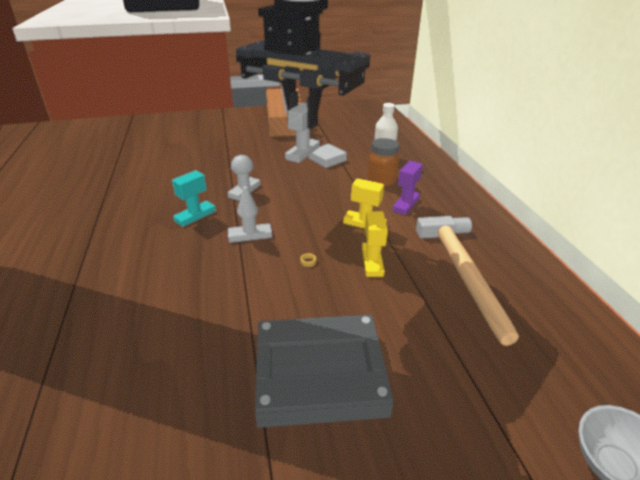

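Request:
play_rows:
  series:
    - [0.2,0,0,0.1,0,0.035,0]
    - [0.2,0,0,0,0,0.035,0]
    - [0.2,0,0,0,0,0.035,0]
    - [0.2,0,0,0,0,0.035,0]
    - [0.2,0,0,0,0,0.035,0]
    - [0.2,0,0,0,0,0.035,0]
    - [0.2,0,0,0,0,0.035,0]
    - [0.2,0,0,0,0,0.035,0]
    - [0.2,0,0,0,0,0.034,0]
    - [0.2,0,0,0.1,0,0,0]
    - [0.2,0,0,0.2,0,0,0]
    - [0.2,0,0,0.3,0,0,0]

```text
time: 8.77
position: [0.5798, 0.1042, 0.1458]
tool_rot: [0.045, 0.706, -0.705, -0.047]
ft_force: [0.3, 0.3, -4.4]
grip_width: 0.0258
```

```bash
python3 - <<'E'
from go import *
rel([.5307,-.185,.147],-.137+np.pi)
E
```

```text
q [-1.200e-02  5.600e-01  1.585e+00  1.000e-03  9.980e-01  1.688e+00] t 8.7667 pos [0.5798 0.1042 0.1458] w 0.0258 F [ 0.29  0.28 -4.37] M [ 0.   -0.03  0.08]
turn(scaled) [0.0001 0.0023 0.0007] deg [0.02 0.41 0.12]
shift now-axes(scaled) [ 0.1124 -0.0127  2.9311]  after turn: [ 0.0916 -0.0119  2.9318]
```

Request:
play_rows:
  series:
    - [0.2,0.01,0,0.35,0,0.001,0]
    - [0.2,0.01,0,0.35,0,0,0]
    - [0.2,0.01,0,0.35,0,0,0]
    - [0.2,0.01,0,0.35,0,0,0]
    - [0.2,0.01,0,0.35,0,0,0]
    - [0.2,0.01,0,0.35,0,0,0]
    - [0.2,0.01,0,0.35,0,0,0]
    - [0.2,0.01,0,0.2,0,0,0]
    - [0.2,0,0,0.1,0,0,0]
    - [0.2,0,0,0,0,0,0]
    - [0.2,0,0,0,0,0,0]

```text
time: 9.68
position: [0.534, -0.1674, 0.1465]
tool_rot: [0.049, 0.706, -0.705, -0.05]
ft_force: [1.1, 0.5, -4.5]
grip_width: 0.0251
```

```bash
python3 - <<'E'
from go import *
rel([.5307,-.185,.147],-.137+np.pi)
t=eyes.camera("top")[:,:,::-1]; s=eyes.camera("side")[:,:,::-1]
cv2.imwrite("pics/b2.png",s); cv2.imwrite("pics/b3.png",t)
E
```

```text
q [-5.040e-01  5.250e-01  1.660e+00  1.000e-03  9.600e-01  1.206e+00] t 9.6833 pos [ 0.534  -0.1674  0.1465] w 0.0251 F [ 1.13  0.48 -4.49] M [ 0.05  0.01 -0.03]
turn(scaled) [ 0.0005 -0.0008  0.0006] deg [ 0.08 -0.14  0.1 ]
shift now-axes(scaled) [ 0.0082 -0.0054  0.1787]  after turn: [ 0.0087 -0.0052  0.1786]
```

View pics/b2.png

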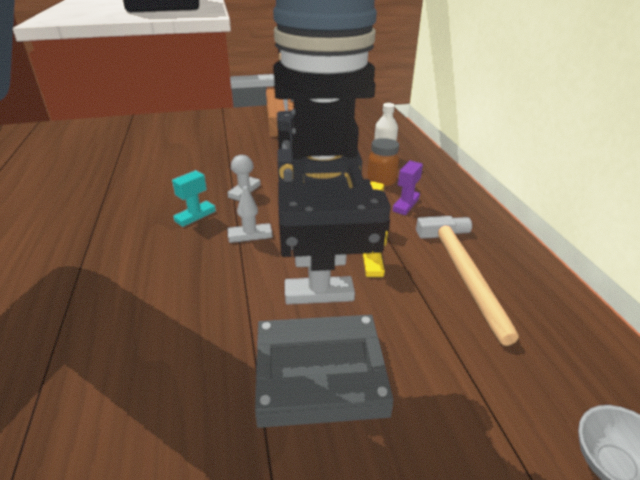

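View pics/b3.png

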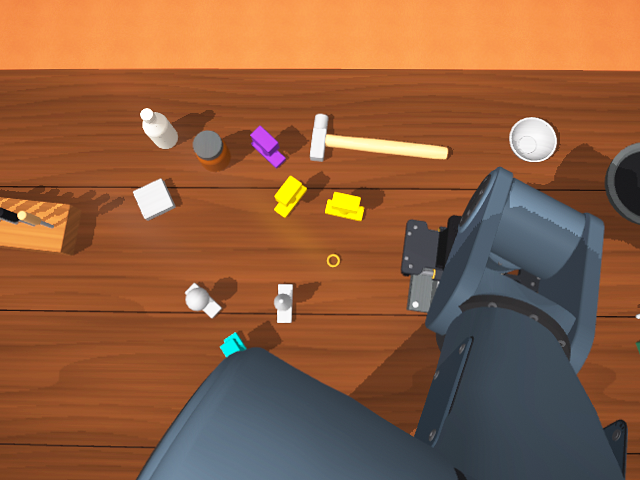

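The foot is visible in the side view at about (285–355, 280–302), parallel to the slot. I'll overlay the predicted stake.

```bash
cat > ov.py <<'E'
from go import *
from fit import place,box
def ov(im,p,z,x0,y0,w,h,k,fn,hold=True,n="side"):
    c=cv2.resize(im[y0:y0+h,x0:x0+w],None,fx=k,fy=k,interpolation=2)
    def b(B,p,z,col):
        uv=(proj(n,place(B,p,z))-[x0,y0]+.5)*k-.5
        for i in range(8):
            for j in range(i):
                if bin(i^j).count("1")==1: cv2.line(c,tuple(np.round(uv[i]).astype(int)),tuple(np.round(uv[j]).astype(int)),col,1,cv2.LINE_AA)
    b(box(.07,.026,0,.012),p,z,(0,255,0)); b(box(.048,.026,.048,.078),p,z,(255,0,255))
    if hold: b(box(.11,.046,.024,.032),[.5307,-.185,-.137],0,(0,255,255)); b(box(.14,.12,0,.032),[.5307,-.185,-.137],0,(0,128,255))
    cv2.imwrite(fn,c)
E
python3 - <<'E'
from ov import *
im=cv2.imread("pics/b2.png"); ov(im,[.534,-.1674,-.137],.1465-.0373,240,240,160,190,3.2,"pics/b4.png")
E
```

```text
(no output)
```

View pics/b4.png

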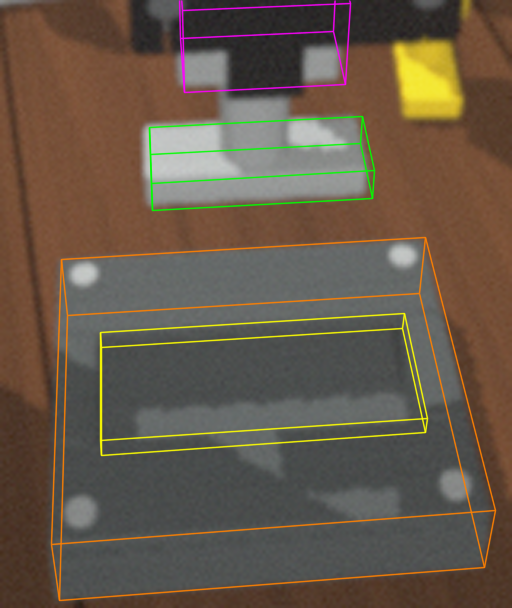

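The held stake matches the prediction within about 2 mm (foot 2 px left) and is lined up with the slot. I'll shift 19 mm to centre it, then go down to just above the slot.

Request:
play_rows:
  series:
    - [0.2,0,0,0.06,0,0,0]
    - [0.2,0,0,0.08,0,0,0]
    - [0.2,0,0,0.05,0,0,0]
    - [0.2,0,0.1,0,0,0,0]
    - [0.2,0,0.15,0,0,0,0]
    - [0.2,0,0.15,0,0,0,0]
    - [0.2,0,0.15,0,0,0,0]
    - [0.2,0,0.08,0,0,0,0]
    - [0.2,0,0.04,0,0,0,0]
    - [0.2,0,0,0,0,0,0]

```text
time: 10.62
position: [0.5316, -0.1862, 0.079]
tool_rot: [0.049, 0.706, -0.705, -0.05]
ft_force: [-0.2, 0.2, -3.9]
grip_width: 0.026
```

```bash
python3 - <<'E'
from ov import *
rel([.5307,-.185,.0433],-.137+np.pi)
p=robot.get_obs()["position"]
s=eyes.camera("side")[:,:,::-1]
ov(s,[p[0]-.002,p[1],-.137],p[2]-.0373,240,270,165,170,3.4,"pics/b5.png")
E
```

```text
q [-0.535  0.631  1.698  0.     0.815  1.175] t 10.6167 pos [ 0.5316 -0.1862  0.079 ] w 0.026 F [-0.19  0.16 -3.87] M [0.03 0.02 0.01]
turn(scaled) [ 0.0003 -0.0007  0.0007] deg [ 0.05 -0.13  0.12]
shift now-axes(scaled) [ 0.0095  0.3569 -0.0107]  after turn: [ 0.0103  0.3569 -0.011 ]
```

View pics/b5.png

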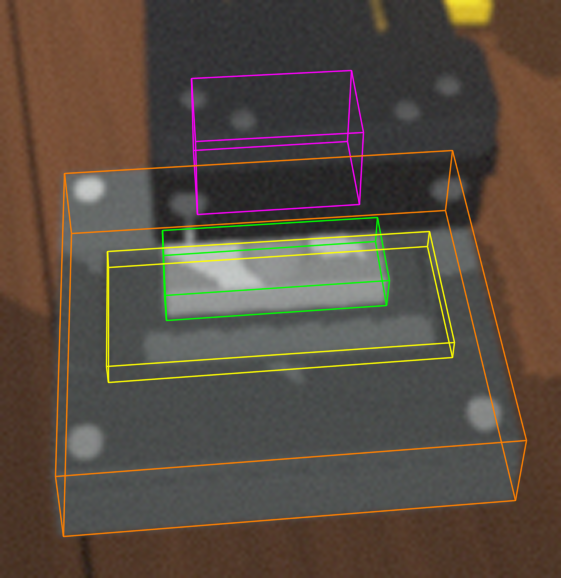

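Overlay matches; the foot is inside the slot outline, just above the lips. Continuing down.

Request:
play_rows:
  series:
    - [0.2,0,0.05,0,0,0,0]
    - [0.2,0,0.06,0,0,0,0]
    - [0.2,0,0.06,0,0,0,0]
    - [0.2,0,0.06,0,0,0,0]
    - [0.2,0,0.05,0,0,0,0]
    - [0.2,0,0.03,0,0,0,0]
    - [0.2,0,0.01,0,0,0,0]
    - [0.2,0,0,0,0,0,0]

```text
time: 11.33
position: [0.532, -0.1865, 0.0477]
tool_rot: [0.049, 0.706, -0.705, -0.049]
ft_force: [0.3, -0.3, -3.0]
grip_width: 0.0257
```

Request:
play_rows:
  series:
    - [0.2,0,0.01,0,0,0,0]
    - [0.2,0,0.01,0,0,0,0]
    - [0.2,0,0,0,0,0,0]

```text
time: 11.58
position: [0.5322, -0.1866, 0.0462]
tool_rot: [-0.049, -0.705, 0.705, 0.049]
ft_force: [-0.4, 0.4, -3.7]
grip_width: 0.0258
```

Request:
play_rows:
  series:
    - [0.2,0,0.01,0,0,0,0]
    - [0.2,0,0.01,0,0,0,0]
    - [0.2,0,0,0,0,0,0]

```text
time: 11.83
position: [0.5321, -0.1865, 0.0441]
tool_rot: [0.049, 0.705, -0.705, -0.049]
ft_force: [-0.1, 0.5, -3.5]
grip_width: 0.026
```

Request:
play_rows:
  series:
    - [0.2,0,0.01,0,0,0,0]
    - [0.2,0,0,0,0,0,0]

```text
time: 12.0
position: [0.5323, -0.1866, 0.0433]
tool_rot: [-0.049, -0.705, 0.705, 0.049]
ft_force: [-0.3, 0.9, -2.7]
grip_width: 0.0258
```

Request:
play_rows:
  series:
    - [0.2,0,0.01,0,0,0,0]
    - [0.2,0,0,0,0,0,0]

```text
time: 12.17
position: [0.5323, -0.1866, 0.0433]
tool_rot: [-0.049, -0.705, 0.705, 0.049]
ft_force: [-1.5, 1.7, 5.2]
grip_width: 0.0258
```

```bash
python3 - <<'E'
from ov import *
rel([.5307,-.185,.0433],-.137+np.pi)
p=robot.get_obs()["position"]
s=eyes.camera("side")[:,:,::-1]
ov(s,[p[0]-.002,p[1],-.137],.006,240,270,165,170,3.4,"pics/b6.png")
E
```

```text
q [-0.535  0.689  1.715 -0.     0.737  1.175] t 12.1667 pos [ 0.5323 -0.1866  0.0433] w 0.0258 F [-1.55  1.67  5.2 ] M [ 0.18  0.35 -0.1 ]
turn(scaled) [-0.0001 -0.0007 -0.0002] deg [-0.01 -0.13 -0.03]
shift now-axes(scaled) [ 0.0179  0.     -0.0139]  after turn: [ 0.0179  0.0001 -0.0139]
```

View pics/b6.png

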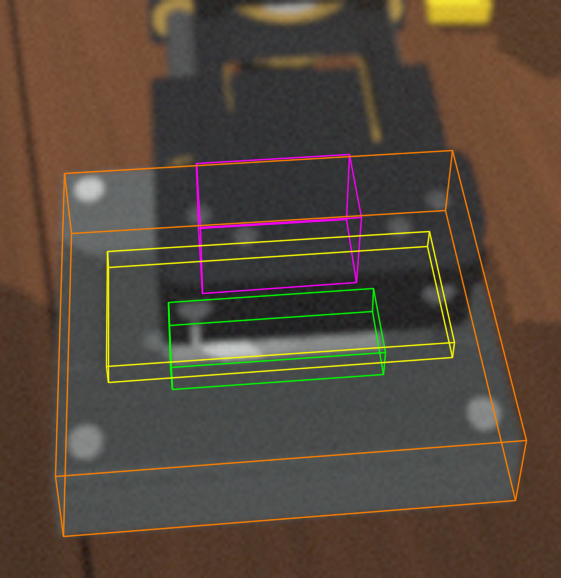

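The floor was found at TCP z = 0.0433, exactly as predicted (foot bottom at 6 mm). I ease up 1 mm and make the quarter turn.

Request:
play_rows:
  series:
    - [0.2,0,-0.01,0,0,0,0]
    - [0.2,0,0,0,0,-0.03,0]
    - [0.2,0,0,0,0,-0.0385,0]
    - [0.2,0,0,0,0,-0.0385,0]
    - [0.2,0,0,0,0,-0.0385,0]
    - [0.2,0,0,0,0,-0.0385,0]
    - [0.2,0,0,0,0,-0.0385,0]
    - [0.2,0,0,0,0,-0.0385,0]

```text
time: 12.88
position: [0.5325, -0.187, 0.0433]
tool_rot: [0.238, -0.665, 0.666, -0.238]
ft_force: [0.2, 0.0, -1.6]
grip_width: 0.0255
```

```bash
python3 - <<'E'
from ov import *
rel([.5307,-.185,.0433],-.137+1.5*np.pi)
E
```

```text
q [-0.536  0.69   1.715 -0.     0.736  0.349] t 12.8833 pos [ 0.5325 -0.187   0.0433] w 0.0255 F [ 0.25  0.   -1.61] M [-0.16  0.06 -0.01]
turn(scaled) [-4.000e-04 -2.378e-01  1.000e-04] deg [-7.000e-02 -4.281e+01  2.000e-02]
shift now-axes(scaled) [ 0.0012  0.0002 -0.0272]  after turn: [-0.0176  0.0003 -0.0207]
```

Request:
play_rows:
  series:
    - [0.2,0,0,0,0,-0.0385,0]
    - [0.2,0,0,0,0,-0.0385,0]
    - [0.2,0,0,0,0,-0.0385,0]
    - [0.2,0,0,0,0,-0.0385,0]
    - [0.2,0,0,0,0,-0.0385,0]
    - [0.2,0,0,0,0,-0.02,0]
    - [0.2,0,0,0,0,0,0]
    - [0.2,0,0,0,0,0,0]

```text
time: 13.55
position: [0.5328, -0.1871, 0.0433]
tool_rot: [0.441, -0.552, 0.553, -0.441]
ft_force: [-0.1, -1.0, -2.2]
grip_width: 0.0259
```

```bash
python3 - <<'E'
from ov import *
rel([.5307,-.185,.0433],-.137+1.5*np.pi)
p=robot.get_obs()["position"]
s=eyes.camera("side")[:,:,::-1]
ov(s,[p[0],p[1],-.137+np.pi/2],.006,240,240,165,190,3.1,"pics/b7.png")
E
```

```text
q [-0.535  0.69   1.714  0.     0.736 -0.311] t 13.55 pos [ 0.5328 -0.1871  0.0433] w 0.0259 F [-0.06 -0.96 -2.18] M [-0.16 -0.31 -0.07]
turn(scaled) [-0.0005 -0.0278  0.0002] deg [-0.09 -5.01  0.03]
shift now-axes(scaled) [-0.0152  0.0003 -0.0255]  after turn: [-0.0174  0.0003 -0.0241]
```

View pics/b7.png

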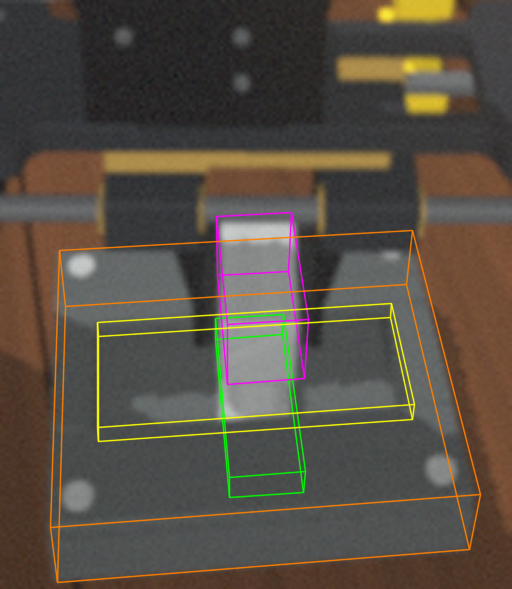

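No jam. I'll finish the last 5°, centre by about 2 mm, then check before releasing.

Request:
play_rows:
  series:
    - [0.2,-0.01,0,-0.01,0,-0.014,0]
    - [0.2,-0.01,0,-0.01,0,-0.014,0]
    - [0.2,0,0,0,0,0,0]
    - [0.2,0,0,0,0,0,0]

```text
time: 13.93
position: [0.5309, -0.1843, 0.0433]
tool_rot: [0.465, -0.533, 0.533, -0.465]
ft_force: [0.7, -1.1, -0.8]
grip_width: 0.0255
```

```bash
python3 - <<'E'
from ov import *
rel([.5307,-.185,.0433],-.137+1.5*np.pi)
p=robot.get_obs()["position"]
s=eyes.camera("side")[:,:,::-1]
ov(s,[p[0],p[1],-.137+np.pi/2],.006,240,240,165,190,3.1,"pics/b8.png")
E
```

```text
q [-0.533  0.688  1.721  0.     0.733 -0.397] t 13.9333 pos [ 0.5309 -0.1843  0.0433] w 0.0255 F [ 0.66 -1.15 -0.81] M [-0.05 -0.29 -0.01]
turn(scaled) [-0.0002  0.0002  0.0001] deg [-0.04  0.03  0.01]
shift now-axes(scaled) [ 0.0068  0.0002 -0.0008]  after turn: [ 0.0068  0.0002 -0.0008]
```

View pics/b8.png

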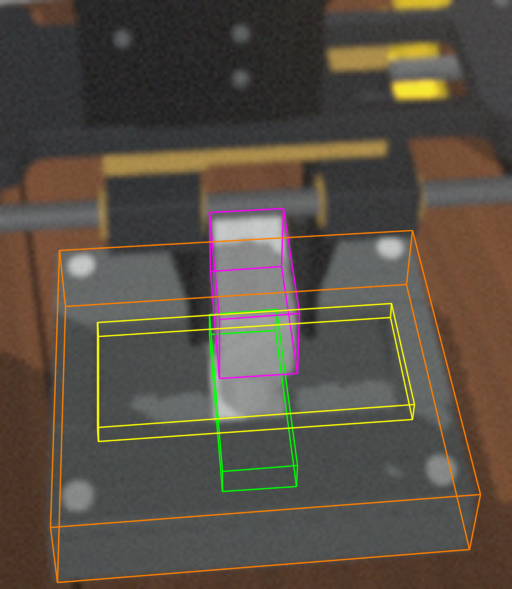

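Tool yaw is within 0.03° of square to the slot, and the head matches the overlay. Releasing.

Request:
play_rows:
  series:
    - [0.4,0,0,0,0,0,0]
    - [0.4,0,0,0,0,0,0]
    - [0.6,0,0,0,0,0,0]
    - [0.6,0,0,0,0,0,0]
    - [0.6,0,0,0,0,0,0]
    - [0.6,0,0,0,0,0,0]

```text
time: 14.48
position: [0.5305, -0.1842, 0.0432]
tool_rot: [-0.465, 0.533, -0.532, 0.465]
ft_force: [0.3, 0.1, 0.1]
grip_width: 0.0499
```

```bash
python3 - <<'E'
from ov import *
rel([.5307,-.185,.0433],-.137+1.5*np.pi)
p=robot.get_obs()["position"]
s=eyes.camera("side")[:,:,::-1]
ov(s,[p[0],p[1],-.137+np.pi/2],.006,240,240,165,190,3.1,"pics/b9.png",hold=False)
E
```

```text
q [-0.533  0.688  1.721  0.     0.733 -0.398] t 14.4833 pos [ 0.5305 -0.1842  0.0432] w 0.0499 F [0.28 0.05 0.12] M [ 0.02 -0.1   0.04]
turn(scaled) [ 0.0001  0.0007 -0.    ] deg [ 0.01  0.13 -0.01]
shift now-axes(scaled) [ 0.0078 -0.0015  0.0029]  after turn: [ 0.0078 -0.0015  0.0029]
```

View pics/b9.png

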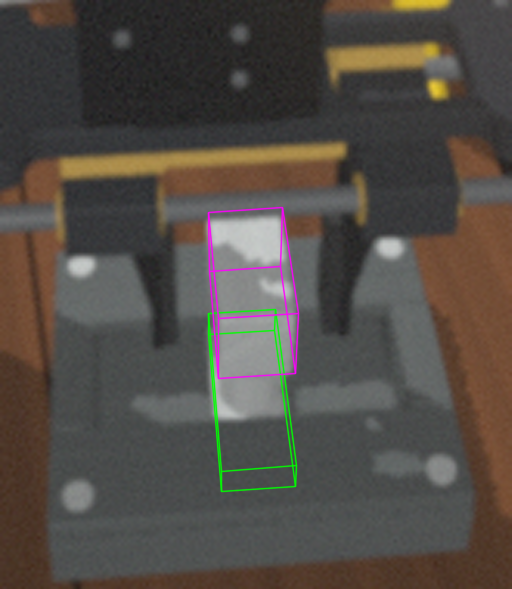

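Released and clear on both sides. Now I rise straight up, then move sideways to get a clear view from above.

Request:
play_rows:
  series:
    - [0.6,0,-0.05,0,0,0,0]
    - [0.6,0,-0.15,0,0,0,0]
    - [0.6,0,-0.25,0,0,0,0]
    - [0.6,0,-0.3,0,0,0,0]
    - [0.6,0,-0.3,0,0,0,0]
    - [0.6,0,-0.3,0,0,0,0]
    - [0.6,0,-0.2,0,0,0,0]
    - [0.6,0,0,0,0,0,0]

```text
time: 15.2
position: [0.5334, -0.1857, 0.2035]
tool_rot: [0.464, -0.529, 0.536, -0.466]
ft_force: [0.4, -0.6, -0.1]
grip_width: 0.0522
```

```bash
python3 - <<'E'
from ov import *
rel([.25,-.5,.22],-.137+1.5*np.pi)
E
```

```text
q [-0.533  0.45   1.601  0.     1.08  -0.399] t 15.2 pos [ 0.5334 -0.1857  0.2035] w 0.0522 F [ 0.38 -0.62 -0.07] M [ 0.01 -0.07  0.03]
turn(scaled) [-0.0031  0.0008  0.0013] deg [-0.56  0.15  0.23]
shift now-axes(scaled) [ 3.495  -0.1744 -2.3861]  after turn: [ 3.5005 -0.1652 -2.3787]
```

Request:
play_rows:
  series:
    - [0.6,0.1,0,-0.07,0,0,0]
    - [0.6,0.2,-0.02,-0.14,0,0,0]
    - [0.6,0.28,-0.02,-0.19,0,0,0]
    - [0.6,0.28,-0.02,-0.19,0,0,0]
    - [0.6,0.28,-0.02,-0.19,0,0,0]
    - [0.6,0.28,-0.02,-0.19,0,0,0]
    - [0.6,0.28,-0.02,-0.19,0,0,0]
    - [0.6,0.28,-0.02,-0.19,0,0,0]
    - [0.6,0.28,0,-0.19,0,0,0]
    - [0.6,0.28,0,-0.19,0,0,0]
    - [0.6,0.15,0,-0.1,0,0,0]
    - [0.6,0,0,0,0,0,0]

```text
time: 16.2
position: [0.3095, -0.4288, 0.2105]
tool_rot: [-0.464, 0.534, -0.533, 0.464]
ft_force: [-0.4, 0.8, -0.2]
grip_width: 0.0521
```

```bash
python3 - <<'E'
from ov import *
from fit import *
t=eyes.camera("top")[:,:,::-1].copy(); s=eyes.camera("side")[:,:,::-1].copy()
cv2.imwrite("pics/f1.png",t); cv2.imwrite("pics/f2.png",s)
pp=[.5305,-.1845,-.137+np.pi/2]
ov(s,pp,.006,240,240,165,190,2.6,"pics/o1.png",hold=False); ov(t,pp,.006,390,215,120,125,3.2,"pics/o2.png",hold=False,n="top")
a,b=cv2.imread("pics/o1.png"),cv2.imread("pics/o2.png"); b=cv2.resize(b,(370,a.shape[0])); cv2.imwrite("pics/f3.png",np.hstack([a[:,:429],b]))
print(np.abs(t.astype(int)-cv2.imread("pics/top0.png"))[260:330,170:310].max(2).__gt__(60).sum(), robot.get_obs()["time"])
E
```

```text
46 16.3
```

View pics/f3.png

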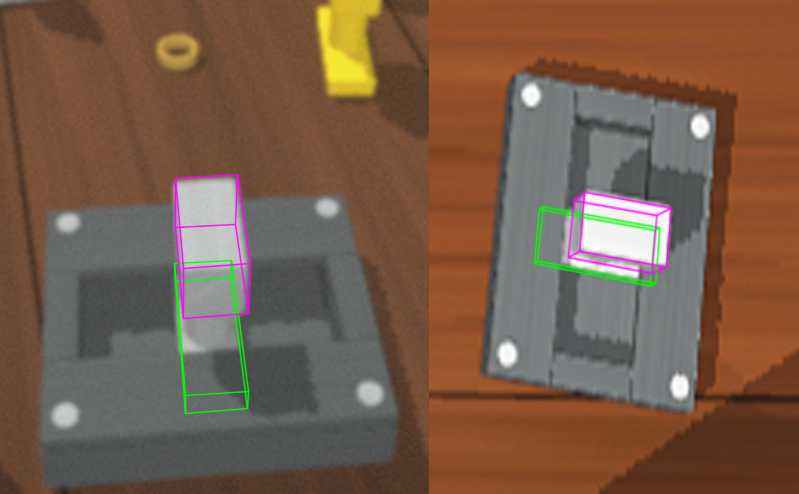

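View pics/f1.png

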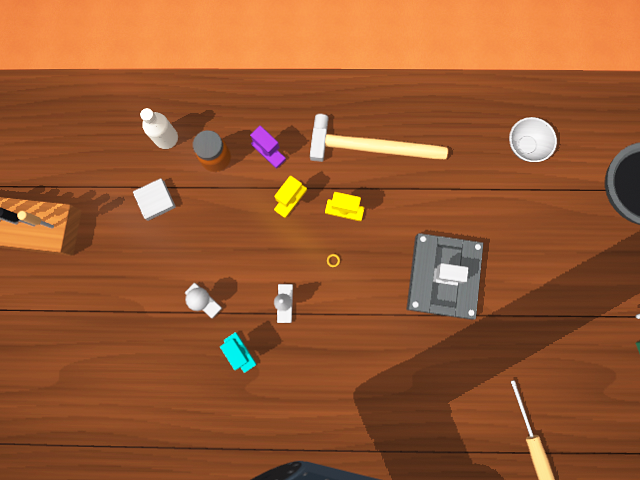

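The stake stands upright in the slot, with its head at top px (453,273) and square across. The foot goes under both lips, and the dome (200,299) and cone (284,302) are unmoved. The gripper is well clear, so I'm handing in.

```bash
python3 - <<'E'
from rig import robot, ticket
o=robot.get_obs(); print(o["time"],abs(o["joint_velocities"]).max().round(4)); print(ticket.hand_in())
E
```

```text
16.3 0.0405
the job is handed in; nothing more can be done
None
```

The grey bar stake is set in the holder: it stands upright on the floor with its foot straight across the slot under both lips. I handed the job in at 16.3 s of the 38 s allowed, with the gripper well clear.

**What I did:** I gripped the stake across its 26 mm head and lowered it foot-first through the slot. It met the floor at exactly the height expected for a foot on the 6 mm floor. I then turned it a quarter turn, let go and moved away.

**Last checks:**
- **Stake:** in both views the head and foot match the predicted pose to within about 2 mm. Before release the tool was within 0.1° of square to the slot.
- **Bystanders:** the domed and pointed stakes look unmoved in the top view.
- **Forces:** readings between moves stayed below about 6 N.

**What disagreed:**
- **Fingertip position:** the real fingertips sat about 34 mm higher than the stated tool frame, so my first grasp position closed on air above the head. I measured the offset in the images and corrected for it.
- **Camera agreement:** the two cameras differed by about 2 mm in absolute x. They agreed to within 1 mm on where the stake lay relative to the holder.

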